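# Load a board carrier past the gravity catch of the inspection fixture

### The arm

A 6-joint arm with a two-finger parallel gripper is mounted at the origin on the work surface. World frame = base frame: x ahead of the robot, y to its left, z up, the work surface at z = 0. Lengths are in mm, angles in rad, forces in N, time in s.
With the tool pointing down it reaches from about 350 to 850 mm from the base axis. Payload 8.1 kg.
Tool frame: the origin (TCP) lies midway between the tips of the shut fingers; the grasp point (between the pads) lies 19 mm behind it; z points along the fingers, y is the line along which they close (so a half turn about z gives the same grasp; the last joint's range is limited). The gripper opens to 93 mm and grips with 3 to 60 N. Pads are 15 mm wide; open, the fingers measure 128 mm over their backs; the gripper's body (75 mm by 188 mm) begins 65 mm behind the grasp point.
Start: joints at [1.235, 0.13, 1.488, -0, 1.523, -0.085], TCP at [148.885, 581.239, 218.635] pointing down, gripper open.
Joint ranges: [-2.96, 2.96], [-0.89, 2.26], [0.02, 2.5], [-1.34, 4.48], [0, 2.73], [-2.66, 2.66]. Speed limits (rad/s): [2.39, 2.39, 2.79, 3.14, 3.14, 3.14].

### API

Orientations are given as a unit quaternion [x, y, z, w].
In Python, from workcell import readout, capture, manip gives the robot as it stands. The module is installed in compiled form; this text tells all that it offers.
- The arm moves only by the shell command python3 -m crank 'ROWS' [FORCE]. ROWS is JSON, a list of rows, each an object with "travel": the shift along the world's x, y, z each as a share of 15 cm, from -1 to 1, a list of three; "turn": the turn, a rotation vector about the world's x, y, z each as a share of 0.5 rad, from -1 to 1, a list of three; "jaw": the opening, from 0 (shut) to 1 (fully open). In form: [{"travel": [tx, ty, tz], "turn": [wx, wy, wz], "jaw": jaw}, ...]. A call has 1 to 8 rows; each row is the pose to reach, as a shift and turn from the pose commanded when the call began; what a row does not reach only later rows make up. A row lasts 1/8 s, in which the tool goes at most 62.5 mm and 10.7 degrees, less where a joint would pass 70% of its speed; a pose out of reach is approached as far as the arm can. A call with a number of a shift or a turn outside -1 to 1 is refused whole. A call with a gripper value outside its range is refused whole. The fingers move at their own pace and stop on an object; FORCE is the grip in N (left out, the last holds). Time passes only in rows, so rows that repeat a pose let the fingers close. It gives the time, the measured TCP pose, the force, the opening and the grip force at its end, in the units of the state.
- readout.sense(): the state, without advancing time (a new reading comes with each control period).
- capture(name): name is "scene" or "side" or "wrist"; returns a dict with "img" (400x640x3 uint8, red, green, blue), "mtx" (3x3 intrinsics, pixels), "D" ([k1, k2, p1, p2, k3] as OpenCV has them; the pictures are not rectified), "R" (3x3) and "t" (3): a world point X has camera coordinates R X + t. Camera axes: x right, y down, z forward; pixel columns grow to the right and rows downward; lengths in mm; the calibration is good to about 2 mm. A picture is of the moment at which its call begins. There is no depth.
- manip.close_job(): hands the job in; it is judged then, once.
The state is a dict: "t": time; "q": joint angles; "qvel": joint speeds; "effort": joint torques, N m; "tool_pos": TCP position; "tool_rot": TCP orientation; "contact_force": force on the tool from outside, world axes, zero at the start; "torque": the same for the moment, N m; "finger_gap": finger opening in mm; "finger_force": force on a finger pad.
Only numpy, scipy, OpenCV 4.12 (cv2) and the standard library are available. Lean on these libraries where they do the work, as an engineer would, in place of code of your own. Each camera call takes 0.05 s, during which the arm holds its last target. There are 200 camera calls.

### The job

Pick up the grey board carrier by its black grip and set it flat in the open wide front end of the aluminium fixture's channel, clear of the hinged catch. Then slide it gently along the channel so that its own edge lifts the catch, on against the spring stop until the catch drops fully behind it, and let go so that the carrier is held between catch and spring. Do not touch the catch with the gripper, do not ram the carrier against the fixture (the stop bottoms out hard), and leave the other things on the bench where they are.

Things in the scene. Friction and masses are not known exactly. Their poses are not given: they have to be found in the camera images.
- carrier_grip (a point): Centre of the loose carrier's black upright grip, 34 mm above the underside of its 10 mm thick grey plate. Plate 90 mm along x, 112 mm along y, green board on it, 0.35 to 0.7 kg; grip 14 mm (x) by 24 mm (y), reaching from 10 to 58 mm above the underside, mid-plate. z up. It must travel along its x (the short way); either way round will do. Starts flat on the 3 mm blue mat.
- fixture: Fixed aluminium fixture, origin on the table under the channel's centre line; x = direction of travel, z up. Base x -180 to 145 mm, 140 mm wide. Channel floor 8 mm, rail tops 20 mm above the table. Channel 124 mm wide from x = -180 to -75, narrowing to 115 mm from -45 to 90. A dark steel carriage on its +y side and far end carries catch and spring stop.
- infeed (a point): Point of the fixture on the channel floor at fixture x = -130 mm, mid-channel, axes as the fixture's: put the carrier's centre here (grip point then 34 mm above this). Its leading edge, 45 mm ahead, is then 14 mm or more short of the catch's pivot.
- nest (a point): Point of the fixture on the channel floor at fixture x = 45 mm, mid-channel: where the held carrier's centre ends up, give or take 14 mm along x. The dark carriage was clamped by hand up to 14 mm nearer or farther along x than the figures given here; that offset is not measured and moves catch and stop together, so the seat has to be felt.
- catch (a joint): Angle (rad) of the steel gravity catch, a finger 52 mm long, 14 mm wide, over fixture y 38 to 52 mm; pivot at fixture x = -57 mm, 28 mm above the table (bracket top 43 mm), sloping down to its tip at x = 0, 9.5 mm high. 0 = fallen; about 0.16 while riding on the carrier; falls to 0 when the carrier's trailing edge is about 1 mm past the tip. Cannot go below 0: it blocks the way back.
- plunger (a joint): Travel (m) of the spring stop's steel pad, at fixture y = 10 mm, 13 mm above the table: 0 = sprung out, face at fixture x = 84 mm; grows as pressed along +x. 2 N at first touch, then 0.5 N per mm, hard end at 9.5 mm (6.8 N). The catch drops at about 7 mm (5.5 N); a held carrier keeps it about 6 mm in. Sliding friction (coefficient about 0.25) adds 1 to 2 N, more if the carrier is pressed down.
- bare_board: The loose green circuit board, a bystander: leave alone. Origin at its underside.
- parts_dish: The small parts dish, a bystander: leave alone. Origin at its underside.
- flux_jar: The flux jar, a bystander: leave alone. Origin at its underside.
- solder_spool: The solder spool, a bystander: leave alone. Origin at its underside.
- driver: The screwdriver, a bystander: leave alone. Origin at its underside.
- cleaner: The cleaner bottle, a bystander: leave alone. Origin at its underside.
- bin: The white bin, a bystander: leave alone. Origin at its underside.
Not all that is in view belongs to the job. What is shaped like the part that bears carrier_grip but orange is not meant.

How it is judged (in metres and radians):
On the way, in this order (a step that is already met when the one before it is completed fails the run):
1. the carrier lies flat in the open front end of the channel, in line with it, short of the fallen catch (x of carrier_grip in the frame of fixture between -0.15 and -0.075 m and y of carrier_grip in the frame of fixture between -0.01 and 0.01 m and z of carrier_grip in the frame of fixture between 0.039 and 0.046 m and angle between carrier_grip's own z axis and vertical below 0.06 rad and angle between the x axis of carrier_grip and the x axis of fixture, either way round below 0.15 rad and value of joint catch below 0.04 rad), for 0.2 s.
2. the carrier, sliding in the channel, lifts the catch and carries it (x of carrier_grip in the frame of fixture between -0.07 and 0.065 m and y of carrier_grip in the frame of fixture between -0.005 and 0.005 m and z of carrier_grip in the frame of fixture between 0.039 and 0.046 m and value of joint catch between 0.11 and 0.22 rad and contact force between pallet and catch above 0.02 N), for 0.1 s.
3. the catch has dropped behind the carrier, which presses the spring stop (x of carrier_grip in the frame of fixture between 0.026 and 0.064 m and y of carrier_grip in the frame of fixture between -0.005 and 0.005 m and z of carrier_grip in the frame of fixture between 0.039 and 0.0455 m and angle between carrier_grip's own z axis and vertical below 0.06 rad and angle between the x axis of carrier_grip and the x axis of fixture, either way round below 0.06 rad and value of joint catch below 0.04 rad and value of joint plunger above 0.0035 m), for 0.2 s.
At the end, for the whole second after the job is handed in: The carrier lies flat (within 0.06 rad) in the narrow part of the channel, in line with it (0.06 rad, 5 mm), its centre 26 to 64 mm past the fixture's origin, at rest; the catch is down behind it (under 0.04 rad) and the spring stop is still pressed in by more than 3.5 mm (all of step 3 and linear speed of pallet below 0.01 m/s); the robot touches nothing.
It fails at once if the robot touches the catch with more than 1 N (contact force between any of the fingers, the arm and catch above 1 N).
It fails at once if the carrier is rammed against the spring stop with more than 20 N (contact force between pallet and plunger above 20 N).
It fails at once if the carrier is slammed, jammed or pressed against the fixture, its rails or catch with more than 60 N (contact force between pallet and fixture above 60 N).
It fails at once if one of the other loose things on the bench is pushed more than 30 mm (distance of any of bare_board, parts_dish, flux_jar, solder_spool, driver, cleaner, bin from where it was at the start of the episode above 0.03 m).
It also fails if it takes over 69 s, if anything falls off the work surface, if the arm or the gripper's body presses on something with over 40 N, if the wrist force passes 120 N, or if a joint passes its speed limit or range.

## Working session

There is one attempt and no reset: what is moved stays moved. The work goes in short steps, Python scripts to look and compute and a shell command to move; the robot and the scene stay as the last step left them, time stands still between calls to the robot, and variables do not carry over. Pictures are saved under pics/ and viewed, at most 10 in all, crops included, and the job is handed in when it is done.

```bash
mkdir -p pics; cat > h.py <<'E'
import numpy as np, cv2
from workcell import readout, capture, manip
def save(c,n): cv2.imwrite('pics/'+n+'.png', c['img'][:,:,::-1])
def ray(c,uv):
    p=cv2.undistortPoints(np.array([[uv]],float),c['mtx'],c['D'])[0,0]
    R=c['R']; return -R.T@c['t'], R.T@np.array([p[0],p[1],1.])
def plane(c,uv,z):
    o,d=ray(c,uv); return o+d*(z-o[2])/d[2]
def tri(c1,u1,c2,u2):
    o1,d1=ray(c1,u1);o2,d2=ray(c2,u2);d1/=np.linalg.norm(d1);d2/=np.linalg.norm(d2)
    s=np.linalg.lstsq(np.c_[d1,-d2],o2-o1,rcond=None)[0]
    a,b=o1+s[0]*d1,o2+s[1]*d2
    return (a+b)/2,np.linalg.norm(a-b)
def proj(c,X):
    return cv2.projectPoints(np.array(X,float).reshape(-1,3),cv2.Rodrigues(c['R'])[0],c['t'],c['mtx'],c['D'])[0].reshape(-1,2)
E
python3 - <<'E'
from h import *
import pickle
for n in ('scene','side','wrist'):
    c=capture(n); save(c,n+'0'); pickle.dump(c,open(n+'0.pkl','wb'))
    print(n,(-c['R'].T@c['t']).round(), c['R'][2].round(2))
s=readout.sense();print(s)
E
```

```text
scene [1158. -156.  832.] [-0.6   0.18 -0.78]
side [322. 835. 943.] [ 0.19 -0.68 -0.71]
wrist [ 71. 600. 384.] [ 0.28 -0.07 -0.96]
{'t': 0.15, 'q': array([ 1.23459822e+00,  1.30992318e-01,  1.48901782e+00, -1.82956560e-05,
        1.52297301e+00, -8.54295731e-02]), 'qvel': array([ 0.00144389, -0.00350962, -0.00289549, -0.00146995, -0.00078831,
       -0.001642  ]), 'effort': array([ 6.39114278e-04, -5.60473251e+01, -4.92338026e+01,  7.68388831e-02,
        3.04921414e-02, -7.75610488e-05]), 'tool_pos': array([148.75077145, 580.8302997 , 217.83185422]), 'tool_rot': array([ 1.25055523e-01,  9.92149501e-01, -6.81763322e-04, -1.36548926e-04]), 'contact_force': array([ 0.67871795, -0.32878922, -0.76907683]), 'torque': array([-0.00808157,  0.0291176 , -0.04318351]), 'finger_force': 0.0, 'finger_gap': 92.83277082367366}
```

View pics/scene0.png

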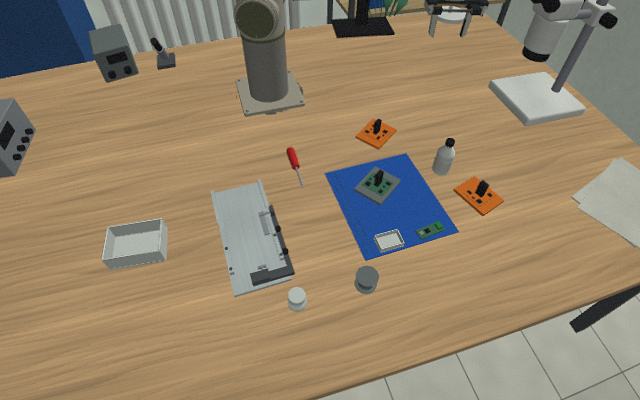

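View pics/side0.png

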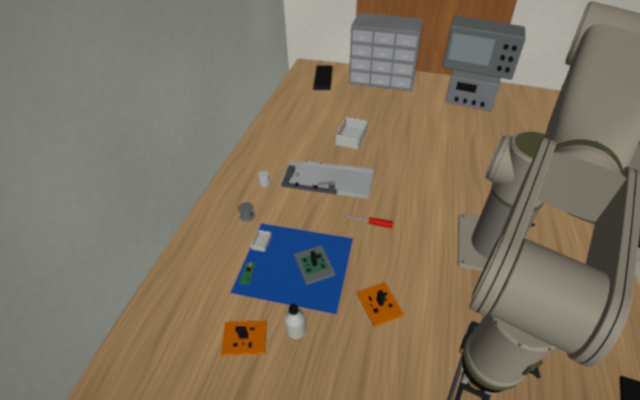

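The scene view shows the grey carrier on the mat at (378,184), and the fixture with corners at about (211,193), (261,181), (293,281) and (235,294). The dark far end faces the camera, so travel is roughly along world +x. In the side view the carrier is at (314,264) and the fixture at (328,178). I'll get a rough position now, then refine it with the wrist camera.

```bash
python3 - <<'E'
from h import *
import pickle
a,b=[pickle.load(open(n+'0.pkl','rb')) for n in('scene','side')]
print('grip',tri(a,(379,177),b,(315,257)))
for u in [(211,193),(261,181),(293,281),(235,294)]: print('fixS',plane(a,u,20).round())
for u in [(288,163),(373,168),(368,196),(283,188)]: print('fixD',plane(b,u,20).round())
A=a['img'][150:310,200:400]; B=b['img'][140:300,230:430]
im=np.hstack([cv2.resize(x,(400,320),interpolation=cv2.INTER_CUBIC) for x in(A,B)])
cv2.imwrite('pics/crop1.png',im[:,:,::-1])
E
```

```text
grip (array([525.06352736, 209.33352121,  42.19129251]), np.float64(6.555453725754964))
fixS [ 436. -251.   20.]
fixS [ 431. -108.   20.]
fixS [759. -96.  20.]
fixS [ 754. -232.   20.]
fixD [ 747. -208.   20.]
fixD [ 427. -257.   20.]
fixD [ 419. -105.   20.]
fixD [720. -71.  20.]
```

View pics/crop1.png

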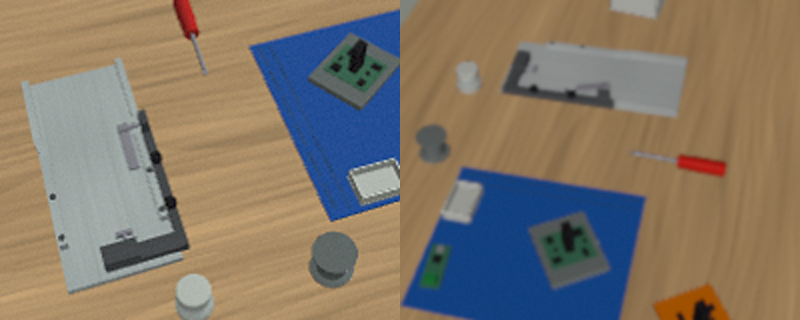

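The crops confirm that travel is toward world +x with a small yaw. The catch is on the +y rail at crop (128,145), and the carrier is rotated on the mat. Next I'll move the wrist camera over the carrier.

```bash
python3 -m crank '[{"travel":[1,-1,0.2],"turn":[0,0,0],"jaw":1},{"travel":[1,-1,0.2],"turn":[0,0,0],"jaw":1},{"travel":[1,-1,0.2],"turn":[0,0,0],"jaw":1},{"travel":[1,-1,0.2],"turn":[0,0,0],"jaw":1}]'
python3 -m crank '[{"travel":[1,-1,0],"turn":[0,0,0],"jaw":1},{"travel":[1,-1,0],"turn":[0,0,0],"jaw":1},{"travel":[1,-1,0],"turn":[0,0,0],"jaw":1},{"travel":[1,-1,0],"turn":[0,0,0],"jaw":1}]'
python3 -m crank '[{"travel":[0.4,-0.4,0],"turn":[0,0,0],"jaw":1},{"travel":[0.4,-0.4,0],"turn":[0,0,0],"jaw":1},{"travel":[0.4,-0.4,0],"turn":[0,0,0],"jaw":1},{"travel":[0.4,-0.4,0],"turn":[0,0,0],"jaw":1}]'
python3 - <<'E'
from h import *
import pickle
c=capture('wrist'); save(c,'w1'); pickle.dump(c,open('w1.pkl','wb'))
print((-c['R'].T@c['t']).round(), c['R'][2].round(2))
E
```

```text
t: 0.65
tool_pos: [300.9, 429.1, 249.1]
tool_rot: [0.126, 0.992, 0.0, 0.0]
contact_force: [-0.8, 0.4, 0.7]
finger_gap: 93.3
finger_force: 0.0
t: 1.15
tool_pos: [450.7, 278.5, 248.3]
tool_rot: [0.127, 0.992, -0.0, 0.0]
contact_force: [0.2, 0.1, 0.2]
finger_gap: 93.2
finger_force: 0.0
t: 1.65
tool_pos: [508.1, 222.1, 248.4]
tool_rot: [0.125, 0.992, 0.0, -0.0]
contact_force: [0.3, 0.6, 0.1]
finger_gap: 93.0
finger_force: 0.0
[431. 241. 415.] [ 0.28 -0.07 -0.96]
```

View pics/w1.png

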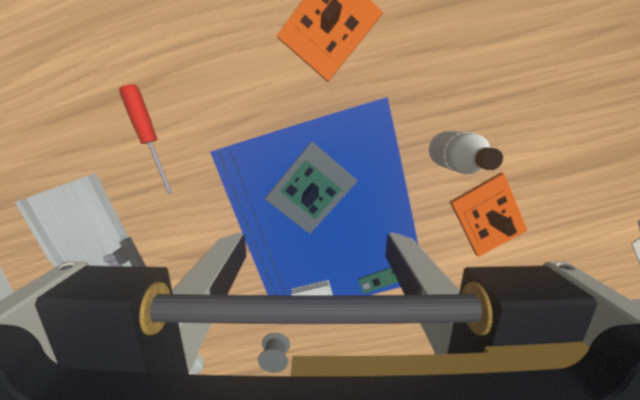

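The wrist view shows the carrier plate with corners at about (312,142), (357,182), (310,234) and (266,196), and the grip near (311,193). I'll fit it in metric coordinates and triangulate heights against the scene and side views.

```bash
cat >> h.py <<'E'
def platecont(c,seed,r=60):
    hsv=cv2.cvtColor(cv2.GaussianBlur(c['img'],(3,3),0),cv2.COLOR_RGB2HSV)
    blue=((hsv[...,0]>105)&(hsv[...,0]<125)&(hsv[...,1]>150))
    m=(~blue).astype(np.uint8); n,l=cv2.connectedComponents(m,connectivity=4)
    k=(l==l[seed[1],seed[0]]).astype(np.uint8)
    return max(cv2.findContours(k,cv2.RETR_EXTERNAL,cv2.CHAIN_APPROX_NONE)[0],key=cv2.contourArea)[:,0].astype(float)
E
python3 - <<'E'
from h import *
import pickle
a,b,w=[pickle.load(open(n+'.pkl','rb')) for n in('scene0','side0','w1')]
def corners(c,s):
    k=platecont(c,s); P=np.array([plane(c,u,12)[:2] for u in k],np.float32)
    r=cv2.minAreaRect(P); bp=cv2.boxPoints(r); print(len(k),r)
    return bp[np.argsort(np.arctan2(*(bp-bp.mean(0)).T))],
Q=[corners(c,s)[0] for c,s in((w,(310,165)),(a,(367,186)),(b,(304,264)))]
for x in Q: print(x.round(1).tolist())
pw=[proj(w,np.r_[q,12])[0] for q in Q[0]]
for c,q2 in((a,Q[1]),(b,Q[2])):
  for q,u in zip(Q[0],pw):
    j=np.argmin(np.linalg.norm(q2-q,axis=1)); X,e=tri(w,u,c,proj(c,np.r_[q2[j],12])[0]); print(X.round(1),round(e,1))
# grip: dark blob top
for n,c,s in(('w',w,(311,193)),('a',a,(379,177)),('b',b,(315,257))):
  g=c['img'].max(2); x,y=s; r=22; m=(g[y-r:y+r,x-r:x+r]<45).astype(np.uint8)
  nn,l,st,ce=cv2.connectedComponentsWithStats(m); i=1+st[1:,4].argmax(); print(n,st[i],ce[i]+[x-r,y-r],x-r,y-r)
im=cv2.resize(w['img'][130:245,255:370],(575,575),interpolation=cv2.INTER_CUBIC); cv2.imwrite('pics/w1c.png',im[:,:,::-1])
E
```

```text
205 ((528.15771484375, 207.8441925048828), (92.58522033691406, 115.07388305664062), 35.67223358154297)
102 ((529.27685546875, 209.07369995117188), (93.61414337158203, 119.79218292236328), 35.72934341430664)
114 ((526.2821655273438, 210.11953735351562), (93.91581726074219, 119.89541625976562), 35.60555648803711)
[[524.0999755859375, 134.10000610351562], [457.0, 227.60000610351562], [532.2000122070312, 281.6000061035156], [599.2999877929688, 188.10000610351562]]
[[526.2999877929688, 133.10000610351562], [456.29998779296875, 230.39999389648438], [532.2999877929688, 285.0], [602.2999877929688, 187.8000030517578]]
[[523.0, 134.0], [453.20001220703125, 231.5], [529.5999755859375, 286.20001220703125], [599.4000244140625, 188.6999969482422]]
[524.6 133.7  10. ] 0.3
[457.4 228.6  13.8] 2.1
[532.7 282.9  13. ] 3.1
[600.5 188.3   9.7] 1.0
[523.4 134.3  12.5] 1.1
[455.8 227.2   5.1] 3.3
[532.4 282.2   5.7] 2.8
[599.7 188.   10.9] 0.1Traceback (most recent call last):
  File "<stdin>", line 17, in <module>
ValueError: attempt to get argmax of an empty sequence
```

The carrier is at about (528, 208.5), with its x axis at 35.7° yaw. The triangulated plate-top heights of 10–13 mm agree with the text. Now I'll look over the fixture from two wrist positions.

```bash
python3 -m crank '[{"travel":[0.3,-1,0.1],"turn":[0,0,0],"jaw":1},{"travel":[0.3,-1,0.1],"turn":[0,0,0],"jaw":1},{"travel":[0.3,-1,0.1],"turn":[0,0,0],"jaw":1},{"travel":[0.3,-1,0.1],"turn":[0,0,0],"jaw":1}]' >/dev/null
python3 -m crank '[{"travel":[0.3,-1,0.1],"turn":[0,0,0],"jaw":1},{"travel":[0.3,-1,0.1],"turn":[0,0,0],"jaw":1},{"travel":[0.3,-1,0.1],"turn":[0,0,0],"jaw":1},{"travel":[0.3,-1,0.1],"turn":[0,0,0],"jaw":1}]' >/dev/null
python3 -m crank '[{"travel":[0.2,-0.6,0.1],"turn":[0,0,-0.25],"jaw":1},{"travel":[0.2,-0.6,0.1],"turn":[0,0,-0.25],"jaw":1},{"travel":[0.2,-0.6,0.1],"turn":[0,0,-0.25],"jaw":1},{"travel":[0.2,-0.6,0.1],"turn":[0,0,-0.25],"jaw":1},{"travel":[0.2,-0.6,0.1],"turn":[0,0,-0.25],"jaw":1}]'
python3 - <<'E'
from h import *
import pickle
c=capture('wrist'); save(c,'w2'); pickle.dump(c,open('w2.pkl','wb'))
print((-c['R'].T@c['t']).round(), c['R'][2].round(2), readout.sense()['q'])
E
python3 -m crank '[{"travel":[0.6,0,0],"turn":[0,0,0],"jaw":1},{"travel":[0.6,0,0],"turn":[0,0,0],"jaw":1},{"travel":[0.6,0,0],"turn":[0,0,0],"jaw":1},{"travel":[0.6,0,0],"turn":[0,0,0],"jaw":1}]'
python3 - <<'E'
from h import *
import pickle
c=capture('wrist'); save(c,'w3'); pickle.dump(c,open('w3.pkl','wb'))
d=pickle.load(open('w2.pkl','rb'))
im=np.hstack([cv2.resize(x['img'][0:340,160:480],(400,425)) for x in (d,c)]); cv2.imwrite('pics/w23.png',im[:,:,::-1])
E
```

```text
t: 3.32
tool_pos: [628.8, -166.5, 293.6]
tool_rot: [0.186, 0.983, 0.0, -0.0]
contact_force: [0.6, 0.2, 0.1]
finger_gap: 93.2
finger_force: 0.0
[ 554. -138.  460.] [ 0.27 -0.11 -0.96] [-3.38268758e-01  2.51391111e-01  1.21660194e+00  3.07481139e-04
  1.67378875e+00 -1.53531631e+00]
t: 3.88
tool_pos: [718.5, -168.2, 293.8]
tool_rot: [0.186, 0.982, -0.0, -0.0]
contact_force: [0.0, 0.3, -0.2]
finger_gap: 93.2
finger_force: 0.0
```

View pics/w23.png

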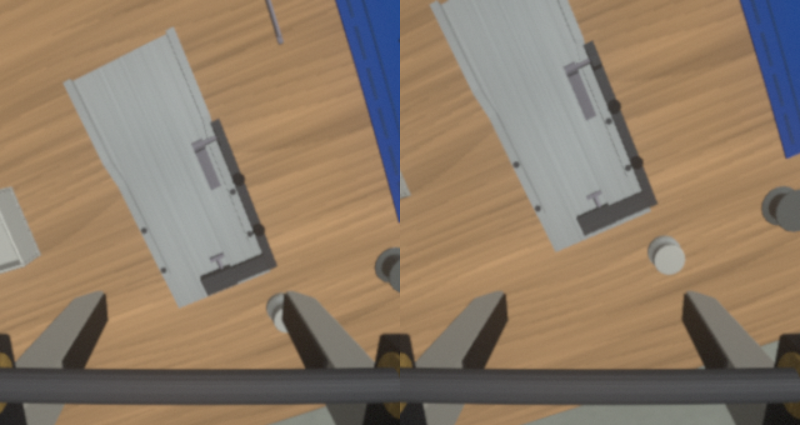

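The two wrist views show the fixture with its open end at upper left. In the left crop the corners are (65,85), (175,28) and (180,306), and the catch is at (206,165). The spring pad is at (218,262). I'll fit the outline edges by ray casting.

```bash
python3 - <<'E'
from h import *
import pickle
w2,w3=[pickle.load(open(n+'.pkl','rb')) for n in('w2','w3')]
def line(c,p,q,z,h=6):
    # subpixel edge of saturation along normals of segment p-q (pixels)
    s=cv2.GaussianBlur(cv2.cvtColor(c['img'],cv2.COLOR_RGB2HSV)[...,1].astype(np.float32),(3,3),0)
    p,q=np.array(p,float),np.array(q,float); d=(q-p)/np.linalg.norm(q-p); n=np.array([-d[1],d[0]])
    T=np.linspace(.06,.94,60); O=np.arange(-h,h+.1,.25); pts=[]
    for t in T:
        xy=(p+t*(q-p))+O[:,None]*n
        v=cv2.remap(s,xy[:,0].astype(np.float32)[None],xy[:,1].astype(np.float32)[None],1)[0]
        g=np.abs(np.gradient(v)); g=g*(g>.5*g.max()); pts.append((xy*g[:,None]).sum(0)/g.sum())
    P=np.array([plane(c,u,z)[:2] for u in pts],np.float32)
    for _ in range(3):
        vx,vy,x0,y0=cv2.fitLine(P,cv2.DIST_HUBER,0,.01,.01).ravel()
        r=(P-[x0,y0])@[-vy,vx]; P=P[np.abs(r)<max(1,2*r.std())]
    return np.array([x0,y0]),np.array([vx,vy])*np.sign(vx if abs(vx)>.5 else vy),r.std(),len(P)
f=lambda x,y:(x/1.25+160,y/1.25)
g=lambda x,y:((x-400)/1.25+160,y/1.25)
A=[line(w2,f(65,85),f(180,306),20), line(w2,f(175,30),f(212,120),20), line(w2,f(65,85),f(175,28),8)]
B=[line(w3,g(432,5),g(555,249),20), line(w3,g(571,4),g(586,42),20)]
for l in A+B: print(l[0].round(1),np.degrees(np.arctan2(l[1][1],l[1][0])).round(2),round(float(l[2]),2),l[3])
th=np.arctan2(A[0][1][1],A[0][1][0]); d=np.array([np.cos(th),np.sin(th)]);n=np.array([-d[1],d[0]])
print('width',(A[1][0]-A[0][0])@n,(B[1][0]-A[0][0])@n,'w3 left offset',(B[0][0]-A[0][0])@n)
M=np.array([n,[-A[2][1][1],A[2][1][0]]]); back=np.linalg.solve(M,[n@(A[0][0]+70*n),M[1]@A[2][0]])
O=back+180*d
print('yaw',np.degrees(th),'back',back,'origin',O,'infeed',back+50*d,'nest',O+45*d)
# heights: triangulate rail corners/pad pixels roughly
for n_,u,v in(('catch post',(201,145),(574,70)),('padT',(222,255),(597,196)),('dotL',(145,231),(517,165)),('dotL2',(164,270),(538,209)),('FLcorner',(180,306),(556,249)),('catch tip',(213,188),(589,119))):
    X,e=tri(w2,f(*u),w3,g(*v)); r=X[:2]-O; print(n_,X.round(1),round(e,1),'fix',(r@d).round(1),(r@n).round(1))
E
```

```text
[ 605.9 -245.2] 3.75 0.93 54
[ 477.7 -108.9] 2.55 0.1 60
[ 422.7 -163.8] 92.32 0.17 57
[ 539.  -249.8] 3.67 0.78 48
[ 504.4 -107.7] 2.43 0.13 60
width 144.32513 143.77534 w3 left offset -0.20327377
yaw 3.748736 back [ 423.6055  -186.97406] origin [ 603.22034 -175.20546] infeed [ 473.4985 -183.705 ] nest [ 648.124  -172.2633]
catch post [ 554.3 -129.4   22.4] 0.4 fix -45.9 48.9
padT [ 703.1 -156.8   -1.5] 4.6 fix 100.9 11.8
dotL [ 628.  -236.    22.5] 0.4 fix 20.7 -62.3
dotL2 [ 688.4 -235.3   16.8] 0.7 fix 81.1 -65.5
FLcorner [ 747.1 -235.4   15.2] 0.4 fix 139.6 -69.5
catch tip [ 609.9 -133.5    9.6] 0.5 fix 9.4 41.1
```

```bash
cat >> h.py <<'E'
def line(c,p,q,z,h=6,ch=1,a=.06,b=.94):
    im=cv2.cvtColor(c['img'],cv2.COLOR_RGB2HSV)[...,ch]
    s=cv2.GaussianBlur(im.astype(np.float32),(3,3),0)
    p,q=np.array(p,float),np.array(q,float); d=(q-p)/np.linalg.norm(q-p); n=np.array([-d[1],d[0]])
    O=np.arange(-h,h+.1,.25); pts=[]
    for t in np.linspace(a,b,60):
        xy=(p+t*(q-p))+O[:,None]*n
        v=cv2.remap(s,xy[:,0].astype(np.float32)[None],xy[:,1].astype(np.float32)[None],1)[0]
        g=np.abs(np.gradient(v)); g=g*(g>.5*g.max()); pts.append((xy*g[:,None]).sum(0)/g.sum())
    P=np.array([plane(c,u,z)[:2] for u in pts],np.float32)
    for _ in range(3):
        vx,vy,x0,y0=cv2.fitLine(P,cv2.DIST_HUBER,0,.01,.01).ravel()
        r=(P-[x0,y0])@[-vy,vx]; P=P[np.abs(r)<max(1,2*r.std())]
    return np.array([x0,y0]),np.array([vx,vy])*np.sign(vx if abs(vx)>.5 else vy),r.std(),len(P)
E
python3 - <<'E'
from h import *
import pickle
w2,w3=[pickle.load(open(n+'.pkl','rb')) for n in('w2','w3')]
f=lambda x,y:(x/1.25+160,y/1.25)
g=lambda x,y:((x-400)/1.25+160,y/1.25)
for nm,c,p,q in(('L wide',w2,f(65,85),f(113,178)),('L narrow',w2,f(131,212),f(180,306)),('L narrow3',w3,g(497,135),g(555,249)),('far w2',w2,f(180,306),f(205,297))):
    l=line(c,p,q,20); print(nm,l[0].round(1),np.degrees(np.arctan2(l[1][1],l[1][0])).round(2),round(float(l[2]),2),l[3])
    
im=cv2.resize(w2['img'][10:260,200:390],(570,600) if 0 else (456,600),interpolation=cv2.INTER_CUBIC)
im=cv2.convertScaleAbs(im,alpha=1.5,beta=-60)
cv2.imwrite('pics/w2c.png',im[:,:,::-1])
E
```

```text
L wide [ 494.8 -253.1] 2.24 0.14 56
L narrow [ 669.9 -240.9] 2.72 0.18 60
L narrow3 [ 671.9 -241. ] 2.74 0.24 60
far w2 [ 745.7 -215.9] 92.24 0.13 60
```

View pics/w2c.png

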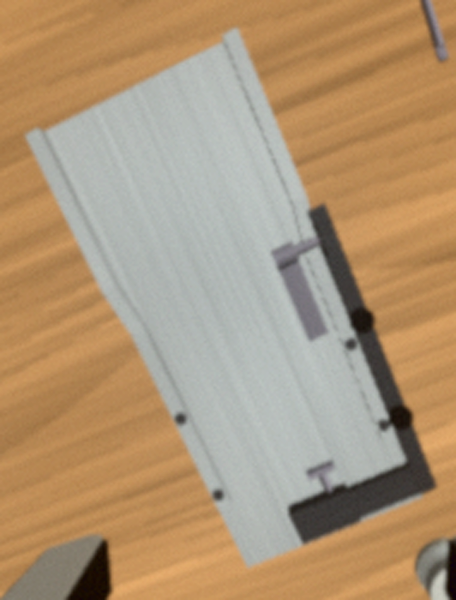

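The rails measure 144.9 mm over their outsides in the wide part, and the narrow part is offset as expected. The fixture yaw is about 2.45° and its centre line is y = -181.0 + (x-486)·0.0428. Its origin is at about (603.3, -176). Next comes the pick at (528, 208.5), turning the tool by -32.9°.

```bash
python3 -m crank '[{"travel":[-0.42,0.84,0],"turn":[0,0,-0.383],"jaw":1},{"travel":[-0.42,0.84,0],"turn":[0,0,-0.383],"jaw":1},{"travel":[-0.42,0.84,0],"turn":[0,0,-0.383],"jaw":0.6},{"travel":[-0.42,0.84,0],"turn":[0,0,-0.383],"jaw":0.6}]' >/dev/null
python3 -m crank '[{"travel":[-0.42,0.84,-0.3],"turn":[0,0,-0.383],"jaw":0.6},{"travel":[-0.42,0.84,-0.3],"turn":[0,0,-0.383],"jaw":0.6},{"travel":[-0.42,0.84,-0.3],"turn":[0,0,-0.383],"jaw":0.6},{"travel":[-0.42,0.84,-0.3],"turn":[0,0,-0.383],"jaw":0.6}]' >/dev/null
python3 -m crank '[{"travel":[-0.43,0.83,-0.6],"turn":[0,0,-0.383],"jaw":0.6},{"travel":[-0.43,0.83,-0.6],"turn":[0,0,-0.383],"jaw":0.6},{"travel":[-0.43,0.83,-0.6],"turn":[0,0,-0.383],"jaw":0.6},{"travel":[-0.43,0.83,-0.6],"turn":[0,0,-0.383],"jaw":0.6},{"travel":[-0.43,0.83,-0.6],"turn":[0,0,-0.383],"jaw":0.6}]'
python3 - <<'E'
from h import *
import pickle
c=capture('wrist'); save(c,'w4'); pickle.dump(c,open('w4.pkl','wb')); s=readout.sense()
from scipy.spatial.transform import Rotation as R
y=R.from_quat(s['tool_rot']).as_matrix()[:,1]; print(s['tool_pos'],np.degrees(np.arctan2(y[1],y[0])))
E
```

```text
t: 5.55
tool_pos: [530.4, 206.3, 159.9]
tool_rot: [0.458, 0.889, 0.0, 0.001]
contact_force: [0.8, -0.8, -0.2]
finger_gap: 55.8
finger_force: 0.0
[530.57555383 206.26174326 160.23964913] 35.448584578773136
```

View pics/w4.png

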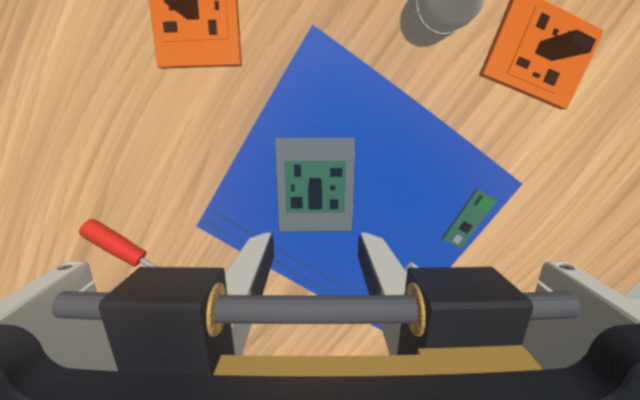

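The carrier is squarely aligned below the fingers, its plate running from (276,138) to (355,231) and the grip near (315,193). I'll recheck its centre from this closer view.

```bash
python3 - <<'E'
from h import *
import pickle
w=pickle.load(open('w4.pkl','rb')); v=pickle.load(open('w1.pkl','rb'))
X=[(278,139),(354,139),(353,230),(277,230)]
s=[line(w,X[i],X[(i+1)%4],13,h=5,ch=0,a=.1,b=.9) for i in range(4)]
def it(l,m): return l[0]+l[1]*np.linalg.solve(np.c_[l[1],-m[1]],m[0]-l[0])[0]
C=np.array([it(s[i-1],s[i]) for i in range(4)]); print(C.round(1),C.mean(0),[np.degrees(np.arctan2(l[1][1],l[1][0])).round(1) for l in s])
print([np.linalg.norm(C[i]-C[i-1]).round(1) for i in range(4)])
# height of the corners from w1/w4
k=platecont(v,(310,165)); r=cv2.boxPoints(cv2.minAreaRect(np.array([plane(v,u,12)[:2] for u in k],np.float32)))
for c in C:
    j=np.argmin(np.linalg.norm(r-c,axis=1)); print(tri(w,proj(w,np.r_[c,13])[0],v,proj(v,np.r_[r[j],12])[0]))
# grip top (dark): top edge midpoint, height 61
g=w['img'].max(2); m=(g[165:225,300:332]<50).astype(np.uint8)
n,l,st,ce=cv2.connectedComponentsWithStats(m); i=1+st[1:,4].argmax(); x,y,ww,hh=st[i][:4]; print(st[i])
print(plane(w,(300+x+ww/2-.5,165+y+hh),61), plane(w,(300+x+ww/2-.5,165+y),15))
E
```

```text
[[462.4 228.4]
 [531.5 278.3]
 [595.4 189.3]
 [524.5 138.7]] [528.4312  208.66855] [np.float32(35.8), np.float32(-54.3), np.float32(35.5), np.float32(-55.3)]
[np.float32(109.1), np.float32(85.3), np.float32(109.6), np.float32(87.1)]
(array([459.60848814, 225.5913797 , -15.25091663]), np.float64(2.703936312715702))
(array([527.99468646, 278.76954455,  31.52401904]), np.float64(2.2130695037588173))
(array([595.5167726 , 189.52061122,  17.14777797]), np.float64(3.312157089958918))
(array([527.87677132, 129.42866311,  -7.57598385]), np.float64(1.7577901324504137))Traceback (most recent call last):
  File "<stdin>", line 15, in <module>
ValueError: attempt to get argmax of an empty sequence
```

```bash
python3 -m crank '[{"travel":[-0.013,0.016,-0.3],"turn":[0,0,0],"jaw":0.6},{"travel":[-0.013,0.016,-0.6],"turn":[0,0,0],"jaw":0.6},{"travel":[-0.013,0.016,-0.8],"turn":[0,0,0],"jaw":0.6},{"travel":[-0.013,0.016,-0.9],"turn":[0,0,0],"jaw":0.6},{"travel":[-0.013,0.016,-0.9],"turn":[0,0,0],"jaw":0.6}]'
python3 -m crank '[{"travel":[0,0,0],"turn":[0,0,0],"jaw":0},{"travel":[0,0,0],"turn":[0,0,0],"jaw":0},{"travel":[0,0,0],"turn":[0,0,0],"jaw":0},{"travel":[0,0,0],"turn":[0,0,0],"jaw":0},{"travel":[0,0,0],"turn":[0,0,0],"jaw":0},{"travel":[0,0,0],"turn":[0,0,0],"jaw":0}]' 40
python3 -m crank '[{"travel":[0,0,0.05],"turn":[0,0,0],"jaw":0},{"travel":[0,0,0.2],"turn":[0,0,0],"jaw":0},{"travel":[0,0,0.5],"turn":[0,0,0],"jaw":0},{"travel":[0,0,0.7],"turn":[0,0,0],"jaw":0},{"travel":[0,0,0.7],"turn":[0,0,0],"jaw":0},{"travel":[0,0,0.7],"turn":[0,0,0],"jaw":0}]'
```

```text
t: 6.22
tool_pos: [526.9, 209.3, 23.6]
tool_rot: [0.458, 0.889, -0.0, -0.0]
contact_force: [-0.1, 0.1, 0.2]
finger_gap: 55.6
finger_force: 0.0
t: 6.98
tool_pos: [526.6, 210.3, 23.9]
tool_rot: [0.457, 0.889, 0.0, 0.0]
contact_force: [0.1, -0.0, 2.3]
finger_gap: 13.6
finger_force: 40.0
t: 7.72
tool_pos: [525.2, 209.7, 126.6]
tool_rot: [0.457, 0.889, -0.001, -0.001]
contact_force: [0.1, 0.4, -6.5]
finger_gap: 13.7
finger_force: 40.0
```

The carrier is held and weighs about 0.65 kg. I'll carry it to above the infeed and turn to the fixture's yaw.

```bash
python3 -m crank '[{"travel":[-0.1,-0.3,0],"turn":[0,0,-0.2],"jaw":0},{"travel":[-0.1,-0.6,0],"turn":[0,0,-0.384],"jaw":0},{"travel":[-0.1,-0.86,0],"turn":[0,0,-0.384],"jaw":0},{"travel":[-0.1,-0.86,0],"turn":[0,0,-0.384],"jaw":0}]' >/dev/null
python3 -m crank '[{"travel":[-0.1,-0.3,0],"turn":[0,0,-0.2],"jaw":0},{"travel":[-0.1,-0.6,0],"turn":[0,0,-0.384],"jaw":0},{"travel":[-0.1,-0.86,0],"turn":[0,0,-0.384],"jaw":0},{"travel":[-0.1,-0.86,0],"turn":[0,0,-0.384],"jaw":0}]' >/dev/null
python3 -m crank '[{"travel":[-0.1,-0.3,0],"turn":[0,0,-0.2],"jaw":0},{"travel":[-0.1,-0.6,0],"turn":[0,0,-0.384],"jaw":0},{"travel":[-0.1,-0.86,0],"turn":[0,0,-0.384],"jaw":0},{"travel":[-0.1,-0.86,0],"turn":[0,0,-0.384],"jaw":0},{"travel":[-0.1,-0.86,0],"turn":[0,0,-0.384],"jaw":0}]'
python3 - <<'E'
from h import *
import pickle
from scipy.spatial.transform import Rotation as R
w=capture('wrist'); pickle.dump(w,open('w5.pkl','wb')); save(w,'w5'); s=readout.sense()
y=R.from_quat(s['tool_rot']).as_matrix()[:,1]; print(s['tool_pos'],np.degrees(np.arctan2(y[1],y[0])))
E
```

```text
t: 9.35
tool_pos: [481.0, -175.3, 127.4]
tool_rot: [0.691, 0.723, 0.0, -0.001]
contact_force: [-0.7, 0.3, -5.8]
finger_gap: 13.8
finger_force: 40.0
[ 481.14368242 -175.13630515  127.58850278] 2.612554259587524
```

View pics/w5.png

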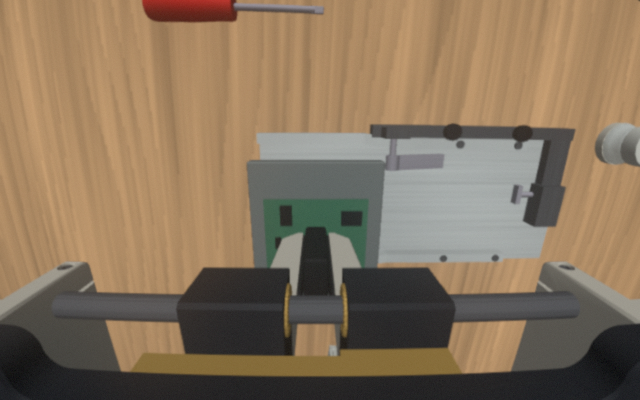

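The view shows the carrier's +y edge at about row 161, columns 250–382. Beneath it is the fixture, its +y rail outer edge near row 134 and its narrow -y rail edge near row 261. I'll measure both in this same view.

```bash
python3 - <<'E'
from h import *
import pickle
w=pickle.load(open('w5.pkl','rb')); print((-w['R'].T@w['t']).round(1))
pr=lambda n,l:print(n,l[0].round(1),np.degrees(np.arctan2(l[1][1],l[1][0])).round(2),round(float(l[2]),2),l[3])
zt=127.5-20.9+10
pr('car +y',line(w,(249,161),(384,161),zt,h=4,ch=2))
pr('car -x',line(w,(249,161),(254,268),zt,h=4,ch=1))
pr('car +x',line(w,(384,161),(380,250),zt,h=4,ch=2))
pr('rail +y',line(w,(258,134),(368,134),20,h=4))
pr('rail -y narrow',line(w,(390,262),(540,259),20,h=4))
E
```

```text
[478.3 -95.7 294.1]
car +y [ 484.2 -120.6] 2.56 0.02 60
car -x [ 436.6 -166.4] 92.68 0.05 60
car +x [ 525.5 -154.6] 92.64 0.06 58
rail +y [ 481.4 -108.3] 2.34 0.11 60
rail -y narrow [ 638.1 -242.5] 2.6 0.2 47
```

Carrier centre is (481.8, -176.6), so it needs -4.6 mm in y. Now I'll descend and feel for the floor.

```bash
python3 -m crank '[{"travel":[-0.02,-0.031,-0.1],"turn":[0,0,-0.005],"jaw":0},{"travel":[-0.02,-0.031,-0.3],"turn":[0,0,-0.005],"jaw":0},{"travel":[-0.02,-0.031,-0.5],"turn":[0,0,-0.005],"jaw":0},{"travel":[-0.02,-0.031,-0.58],"turn":[0,0,-0.005],"jaw":0},{"travel":[-0.02,-0.031,-0.62],"turn":[0,0,-0.005],"jaw":0},{"travel":[-0.02,-0.031,-0.62],"turn":[0,0,-0.005],"jaw":0}]'
python3 -m crank '[{"travel":[0,0,-0.007],"turn":[0,0,0],"jaw":0},{"travel":[0,0,-0.014],"turn":[0,0,0],"jaw":0},{"travel":[0,0,-0.02],"turn":[0,0,0],"jaw":0},{"travel":[0,0,-0.02],"turn":[0,0,0],"jaw":0}]'
```

```text
t: 10.15
tool_pos: [478.7, -181.5, 36.0]
tool_rot: [0.692, 0.722, 0.0, 0.0]
contact_force: [-0.3, -1.0, -4.7]
finger_gap: 13.6
finger_force: 40.0
t: 10.65
tool_pos: [478.4, -181.5, 32.7]
tool_rot: [0.692, 0.722, 0.0, 0.0]
contact_force: [-0.2, -0.4, -5.0]
finger_gap: 13.9
finger_force: 40.0
```

```bash
python3 -m crank '[{"travel":[0,0,-0.004],"turn":[0,0,0],"jaw":0},{"travel":[0,0,-0.007],"turn":[0,0,0],"jaw":0},{"travel":[0,0,-0.007],"turn":[0,0,0],"jaw":0}]'
```

```text
t: 11.02
tool_pos: [478.4, -181.5, 31.5]
tool_rot: [0.692, 0.722, -0.0, -0.0]
contact_force: [-0.7, -0.8, -5.5]
finger_gap: 13.9
finger_force: 40.0
```

```bash
python3 -m crank '[{"travel":[0,0.005,-0.004],"turn":[0,0,0],"jaw":0},{"travel":[0,0.01,-0.008],"turn":[0,0,0],"jaw":0},{"travel":[0,0.01,-0.008],"turn":[0,0,0],"jaw":0}]'
python3 -m crank '[{"travel":[0,0,-0.004],"turn":[0,0,0],"jaw":0},{"travel":[0,0,-0.008],"turn":[0,0,0],"jaw":0},{"travel":[0,0,-0.008],"turn":[0,0,0],"jaw":0}]'
```

```text
t: 11.4
tool_pos: [478.4, -179.9, 30.3]
tool_rot: [0.692, 0.722, -0.0, -0.0]
contact_force: [-0.9, -0.1, -6.3]
finger_gap: 13.9
finger_force: 40.0
t: 11.78
tool_pos: [478.4, -180.0, 29.1]
tool_rot: [0.692, 0.722, -0.0, -0.0]
contact_force: [0.3, -0.1, -5.9]
finger_gap: 13.6
finger_force: 40.0
```

```bash
python3 -m crank '[{"travel":[0,0,-0.002],"turn":[0,0,0],"jaw":0},{"travel":[0,0,-0.004],"turn":[0,0,0],"jaw":0},{"travel":[0,0,-0.004],"turn":[0,0,0],"jaw":0}]'
```

```text
t: 12.15
tool_pos: [478.7, -180.2, 28.9]
tool_rot: [0.692, 0.722, 0.0, 0.0]
contact_force: [-1.3, 0.9, -1.8]
finger_gap: 13.8
finger_force: 40.0
```

The floor now takes most of the weight. I'll release so the carrier settles flat, regrip, then check where it sits between the rails.

```bash
python3 -m crank '[{"travel":[0,0,0],"turn":[0,0,0],"jaw":0.3},{"travel":[0,0,0],"turn":[0,0,0],"jaw":0.3},{"travel":[0,0,0],"turn":[0,0,0],"jaw":0.3}]'
python3 -m crank '[{"travel":[0,0,0],"turn":[0,0,0],"jaw":0},{"travel":[0,0,0],"turn":[0,0,0],"jaw":0},{"travel":[0,0,0],"turn":[0,0,0],"jaw":0},{"travel":[0,0,0],"turn":[0,0,0],"jaw":0}]' 25
python3 - <<'E'
from h import *
import pickle
w=capture('wrist'); pickle.dump(w,open('w6.pkl','wb')); save(w,'w6'); s=readout.sense();print(s['tool_pos'],s['contact_force'])
E
```

```text
t: 12.52
tool_pos: [478.7, -180.2, 28.9]
tool_rot: [0.692, 0.722, 0.0, 0.0]
contact_force: [-0.4, -0.0, -0.3]
finger_gap: 27.8
finger_force: 0.0
t: 13.02
tool_pos: [478.5, -180.0, 28.6]
tool_rot: [0.692, 0.722, 0.0, 0.0]
contact_force: [-0.1, 0.1, -1.1]
finger_gap: 14.0
finger_force: 25.0
[ 478.52016009 -180.03516791   28.65051066] [ 0.58315945 -0.09266897  1.25077127]
```

View pics/w6.png

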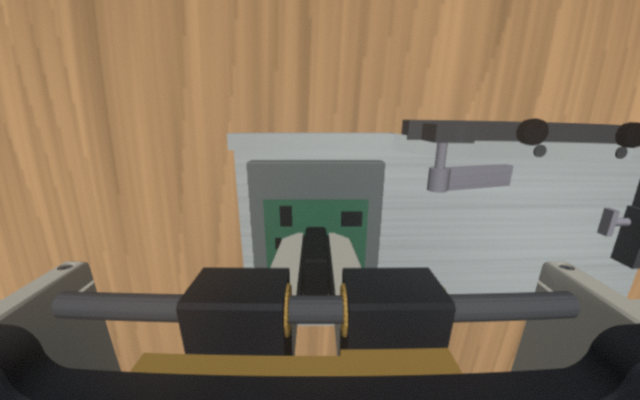

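The carrier sits in the open front end, its +y edge at row 161, with the rail's outer edge at row 134 and the catch at (478,177) well ahead.

```bash
python3 - <<'E'
from h import *
import pickle
w=pickle.load(open('w6.pkl','rb'))
pr=lambda n,l:(print(n,l[0].round(1),np.degrees(np.arctan2(l[1][1],l[1][0])).round(2),round(float(l[2]),2),l[3]),l)[1]
a=pr('car +y',line(w,(249,161),(384,161),18,h=4,ch=2))
x=pr('car -x',line(w,(249,161),(254,268),18,h=4,ch=2))
y=pr('car +x',line(w,(384,161),(380,250),18,h=4,ch=2))
b=pr('rail +y',line(w,(230,134),(400,134),20,h=4))
b2=pr('rail +y inner',line(w,(240,151),(400,149),20,h=4,ch=2))
n=np.array([-b[1][1],b[1][0]]); print('gap outer',(b[0]-a[0])@n,'inner',(b2[0]-a[0])@n)
for l in(x,y): print('x fix',(l[0]-[603.3,-176])@[.9991,.0427])
E
```

```text
car +y [ 476.5 -125.8] 2.42 0.02 60
car -x [ 433.8 -170.9] 92.4 0.09 60
car +x [ 522.8 -152.9] 92.42 0.06 60
rail +y [ 465.8 -109. ] 2.53 0.06 60
rail +y inner [ 479.  -119.5] 3.29 0.5 50
gap outer 17.245138 inner 6.1689615
x fix -169.13645222290035
x fix -79.4008124829101
```

The catch reads clear and the carrier is 0.5–1 mm toward -y, so I'll correct by +0.6 mm and begin the slide while watching forces.

```bash
python3 -m crank '[{"travel":[0.03,0.005,0],"turn":[0,0,0],"jaw":0},{"travel":[0.07,0.007,0],"turn":[0,0,0],"jaw":0},{"travel":[0.11,0.009,0],"turn":[0,0,0],"jaw":0},{"travel":[0.15,0.01,0],"turn":[0,0,0],"jaw":0},{"travel":[0.19,0.012,0],"turn":[0,0,0],"jaw":0},{"travel":[0.23,0.014,0],"turn":[0,0,0],"jaw":0},{"travel":[0.25,0.015,0],"turn":[0,0,0],"jaw":0}]'
python3 -m crank '[{"travel":[0.02,0.001,0],"turn":[0,0,0],"jaw":0},{"travel":[0.05,0.002,0],"turn":[0,0,0],"jaw":0},{"travel":[0.08,0.003,0],"turn":[0,0,0],"jaw":0},{"travel":[0.1,0.004,0],"turn":[0,0,0],"jaw":0},{"travel":[0.1,0.004,0],"turn":[0,0,0],"jaw":0}]'
```

```text
t: 13.95
tool_pos: [516.4, -177.8, 28.6]
tool_rot: [0.692, 0.722, -0.0, 0.0]
contact_force: [-3.7, 0.8, 4.6]
finger_gap: 13.8
finger_force: 25.0
t: 14.58
tool_pos: [531.6, -177.2, 28.6]
tool_rot: [0.692, 0.722, 0.0, 0.0]
contact_force: [1.5, -0.3, 2.6]
finger_gap: 14.3
finger_force: 25.0
```

```bash
python3 -m crank '[{"travel":[0.03,0.001,0.001],"turn":[0,0,0],"jaw":0},{"travel":[0.06,0.003,0.001],"turn":[0,0,0],"jaw":0},{"travel":[0.09,0.004,0.001],"turn":[0,0,0],"jaw":0},{"travel":[0.12,0.005,0.001],"turn":[0,0,0],"jaw":0},{"travel":[0.14,0.006,0.001],"turn":[0,0,0],"jaw":0},{"travel":[0.14,0.006,0.001],"turn":[0,0,0],"jaw":0}]'
python3 - <<'E'
from h import *
import pickle
w=capture('wrist'); pickle.dump(w,open('w7.pkl','wb')); save(w,'w7')
E
```

```text
t: 15.32
tool_pos: [552.5, -176.2, 28.6]
tool_rot: [0.692, 0.722, 0.0, 0.0]
contact_force: [1.6, -0.6, -0.1]
finger_gap: 13.6
finger_force: 25.0
```

View pics/w7.png

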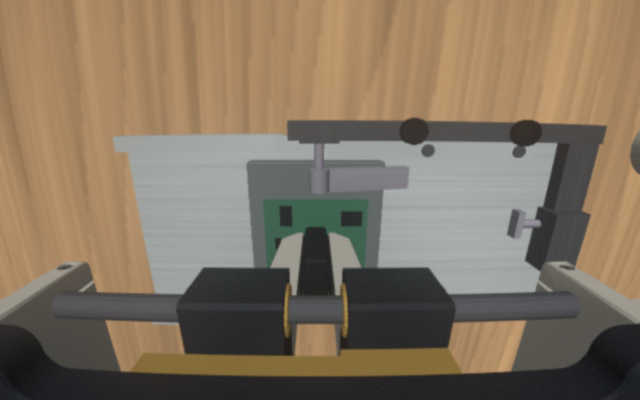

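The carrier is in the narrow channel under the catch, whose pivot is at (319,180) and tip at (407,178). The leading edge is at column 383 and the spring pad face at about (511,224). I'll estimate the carriage offset numerically before going on.

```bash
python3 - <<'E'
from h import *
import pickle
w=pickle.load(open('w7.pkl','rb'))
F=lambda X:((X[:2]-[603.3,-176])@[.9991,.0427]).round(1)
print('pivot',F(plane(w,(319,180),28)),'padface L',F(plane(w,(510.5,222),13)),'tip',F(plane(w,(408,180),16)))
for p,q in(((384,161),(380,250)),((249,161),(254,268))):
    l=line(w,p,q,18,h=4,ch=2); print('edge',F(l[0]),np.degrees(np.arctan2(l[1][1],l[1][0])))
l=line(w,(250,161),(305,161),18,h=4,ch=2); m=line(w,(120,136),(285,134),20,h=4); n=np.array([-m[1][1],m[1][0]])
print('gap',(m[0]-l[0])@n, m[2])
E
```

```text
pivot -48.0 padface L 91.4 tip 11.6
edge -5.3 92.30462
edge -95.0 92.40917
gap 16.649448 0.05758453
```

The carriage offset is about +8 mm. First spring touch should come at tool x ≈ 649, the catch drop at ≈ 656 and the hard end at ≈ 659. I'll slide to just short of touch.

```bash
python3 -m crank '[{"travel":[0.04,0.002,0],"turn":[0,0,0],"jaw":0},{"travel":[0.08,0.003,0],"turn":[0,0,0],"jaw":0},{"travel":[0.12,0.005,0],"turn":[0,0,0],"jaw":0},{"travel":[0.16,0.007,0],"turn":[0,0,0],"jaw":0},{"travel":[0.2,0.009,0],"turn":[0,0,0],"jaw":0},{"travel":[0.24,0.01,0],"turn":[0,0,0],"jaw":0},{"travel":[0.26,0.011,0],"turn":[0,0,0],"jaw":0}]'
python3 -m crank '[{"travel":[0.04,0.002,0],"turn":[0,0,0],"jaw":0},{"travel":[0.08,0.003,0],"turn":[0,0,0],"jaw":0},{"travel":[0.12,0.005,0],"turn":[0,0,0],"jaw":0},{"travel":[0.16,0.007,0],"turn":[0,0,0],"jaw":0},{"travel":[0.19,0.008,0],"turn":[0,0,0],"jaw":0},{"travel":[0.21,0.009,0],"turn":[0,0,0],"jaw":0},{"travel":[0.22,0.009,0],"turn":[0,0,0],"jaw":0},{"travel":[0.22,0.009,0],"turn":[0,0,0],"jaw":0}]'
```

```text
t: 16.25
tool_pos: [591.3, -174.5, 28.7]
tool_rot: [0.692, 0.722, -0.0, -0.0]
contact_force: [-2.0, 0.5, 1.3]
finger_gap: 14.0
finger_force: 25.0
t: 17.25
tool_pos: [624.2, -173.2, 28.7]
tool_rot: [0.692, 0.722, 0.0, 0.0]
contact_force: [1.1, 0.8, -1.9]
finger_gap: 13.9
finger_force: 25.0
```

```bash
python3 -m crank '[{"travel":[0.03,0.001,0],"turn":[0,0,0],"jaw":0},{"travel":[0.06,0.003,0],"turn":[0,0,0],"jaw":0},{"travel":[0.09,0.004,0],"turn":[0,0,0],"jaw":0},{"travel":[0.11,0.005,0],"turn":[0,0,0],"jaw":0},{"travel":[0.13,0.006,0],"turn":[0,0,0],"jaw":0},{"travel":[0.14,0.006,0],"turn":[0,0,0],"jaw":0},{"travel":[0.14,0.006,0],"turn":[0,0,0],"jaw":0}]'
python3 -m crank '[{"travel":[0.007,0.0003,0],"turn":[0,0,0],"jaw":0},{"travel":[0.014,0.0006,0],"turn":[0,0,0],"jaw":0},{"travel":[0.02,0.001,0],"turn":[0,0,0],"jaw":0},{"travel":[0.02,0.001,0],"turn":[0,0,0],"jaw":0}]'
python3 -m crank '[{"travel":[0.007,0.0003,0],"turn":[0,0,0],"jaw":0},{"travel":[0.014,0.0006,0],"turn":[0,0,0],"jaw":0},{"travel":[0.02,0.001,0],"turn":[0,0,0],"jaw":0},{"travel":[0.02,0.001,0],"turn":[0,0,0],"jaw":0}]'
python3 - <<'E'
from h import *
import pickle
w=capture('wrist'); pickle.dump(w,open('w8.pkl','wb')); save(w,'w8')
F=lambda X:((X[:2]-[603.3,-176])@[.9991,.0427]).round(1)
for p,q in(((384,161),(380,250)),((249,161),(254,268))):
    l=line(w,p,q,18,h=4,ch=2); print('edge',F(l[0]),np.degrees(np.arctan2(l[1][1],l[1][0])))
E
```

```text
t: 18.12
tool_pos: [645.2, -172.3, 28.7]
tool_rot: [0.692, 0.722, 0.0, 0.0]
contact_force: [1.6, 0.3, -1.4]
finger_gap: 13.9
finger_force: 25.0
t: 18.62
tool_pos: [648.0, -172.2, 28.7]
tool_rot: [0.692, 0.722, 0.0, 0.0]
contact_force: [-0.6, -0.7, -1.8]
finger_gap: 14.2
finger_force: 25.0
t: 19.12
tool_pos: [650.7, -172.1, 28.7]
tool_rot: [0.692, 0.722, -0.0, -0.0]
contact_force: [-5.1, 0.6, 1.2]
finger_gap: 13.8
finger_force: 25.0
edge 93.1 93.01056
edge 3.2 92.46396
```

The force is now -5 N, so the spring touched at about 649, as predicted. From here I'll use 1–1.5 mm steps.

```bash
for i in 1; do python3 -m crank '[{"travel":[0.005,0.0002,0],"turn":[0,0,0],"jaw":0},{"travel":[0.01,0.0004,0],"turn":[0,0,0],"jaw":0},{"travel":[0.01,0.0004,0],"turn":[0,0,0],"jaw":0}]'
python3 -m crank '[{"travel":[0.005,0.0002,0],"turn":[0,0,0],"jaw":0},{"travel":[0.01,0.0004,0],"turn":[0,0,0],"jaw":0},{"travel":[0.01,0.0004,0],"turn":[0,0,0],"jaw":0}]'
python3 -m crank '[{"travel":[0.005,0.0002,0],"turn":[0,0,0],"jaw":0},{"travel":[0.005,0.0002,0],"turn":[0,0,0],"jaw":0},{"travel":[0.005,0.0002,0],"turn":[0,0,0],"jaw":0}]'; done | grep -E 'pos|contact'
python3 - <<'E'
from h import *
import pickle
w=capture('wrist'); pickle.dump(w,open('w9.pkl','wb')); save(w,'w9')
v=pickle.load(open('w8.pkl','rb'))
F=lambda X:((X[:2]-[603.3,-176])@[.9991,.0427]).round(1)
l=line(w,(249,161),(254,268),18,h=4,ch=2); print('edge',F(l[0]))
# catch is dropping? profile dark edge: compare catch region w8/w9 relative to fixed carriage
for c in(v,w):
    h=cv2.cvtColor(c['img'],cv2.COLOR_RGB2HSV)[150:215,180:330]; m=((h[...,2]>70)&(h[...,2]<150)&(h[...,0]>125)&(h[...,1]>12)).astype(np.uint8)
    n,L,st,ce=cv2.connectedComponentsWithStats(m); print([(s.tolist()) for s in st[1:] if s[4]>40])
E
```

```text
tool_pos: [652.4, -172.0, 28.7]
contact_force: [-4.5, -0.5, 0.9]
tool_pos: [653.7, -172.0, 28.7]
contact_force: [-5.8, -0.0, 1.6]
tool_pos: [654.4, -172.0, 28.7]
contact_force: [-6.2, -0.6, 1.1]
edge 7.0
[[33, 17, 42, 22, 237], [15, 23, 18, 13, 64]]
[[20, 18, 45, 21, 254], [50, 18, 19, 11, 44], [10, 23, 15, 15, 57]]
```

```bash
(python3 -m crank '[{"travel":[0.003,0.0001,0],"turn":[0,0,0],"jaw":0},{"travel":[0.006,0.0002,0],"turn":[0,0,0],"jaw":0},{"travel":[0.006,0.0002,0],"turn":[0,0,0],"jaw":0}]'
python3 -m crank '[{"travel":[0.003,0.0001,0],"turn":[0,0,0],"jaw":0},{"travel":[0.006,0.0002,0],"turn":[0,0,0],"jaw":0},{"travel":[0.006,0.0002,0],"turn":[0,0,0],"jaw":0}]') | grep -E 'pos|contact'
cat > ck.py <<'E'
from h import *
import pickle,sys
w=capture('wrist'); n=sys.argv[1]; pickle.dump(w,open(n+'.pkl','wb')); save(w,n)
for n in ('w8','w9',n):
    w=pickle.load(open(n+'.pkl','rb'))
    F=lambda X:((X[:2]-[603.3,-176])@[.9991,.0427]).round(1)
    l=line(w,(249,161),(254,268),18,h=4,ch=2); print(n,'edge',F(l[0]))
    G=lambda x,y,z:np.r_[603.3+.9991*x-.0427*y,-176+.0427*x+.9991*y,z]
    # hue/value along the finger midline, fallen geometry: tip 8 mm past, y 45
    print(' tip fallen/up px',proj(w,[G(8,45,11),G(8,45,20)]).round(0).tolist())
    xs=np.arange(-30,16,2); hs=cv2.cvtColor(w['img'],cv2.COLOR_RGB2HSV)
    for y in(40,45,50):
        uv=proj(w,[G(x,y,20) for x in xs]).astype(np.float32); print(' ',cv2.remap(hs[...,2],uv[:,:1],uv[:,1:],1).ravel().tolist())
E
python3 ck.py w10
```

```text
tool_pos: [655.2, -171.9, 28.7]
contact_force: [-6.3, -0.8, 2.2]
tool_pos: [656.0, -171.9, 28.7]
contact_force: [-6.5, 0.1, 3.3]
w8 edge 3.2
 tip fallen/up px [[256.0, 174.0], [253.0, 177.0]]
  [145, 143, 143, 144, 143, 143, 142, 143, 143, 143, 142, 141, 141, 140, 141, 140, 141, 141, 141, 132, 110, 113, 111]
  [145, 145, 145, 145, 144, 144, 144, 145, 143, 144, 143, 142, 144, 145, 145, 143, 144, 143, 144, 133, 110, 113, 111]
  [147, 146, 145, 147, 146, 146, 147, 147, 147, 146, 145, 146, 146, 145, 146, 146, 144, 145, 144, 138, 110, 112, 112]
w9 edge 7.0
 tip fallen/up px [[251.0, 174.0], [248.0, 177.0]]
  [145, 144, 145, 146, 144, 145, 144, 143, 142, 143, 142, 143, 142, 142, 140, 140, 143, 140, 140, 127, 111, 113, 114]
  [145, 145, 145, 144, 145, 145, 145, 146, 145, 145, 144, 144, 144, 144, 144, 145, 144, 144, 143, 135, 112, 112, 114]
  [147, 146, 145, 146, 146, 146, 146, 146, 146, 146, 145, 145, 146, 145, 144, 145, 147, 145, 144, 132, 110, 113, 113]
w10 edge 8.4
 tip fallen/up px [[249.0, 174.0], [245.0, 177.0]]
  [145, 144, 143, 144, 142, 144, 144, 143, 143, 142, 143, 142, 142, 141, 142, 142, 141, 140, 141, 133, 110, 114, 113]
  [146, 145, 144, 146, 146, 145, 144, 143, 144, 144, 144, 144, 144, 145, 143, 145, 144, 144, 143, 129, 109, 112, 114]
  [146, 147, 146, 145, 147, 147, 147, 146, 146, 146, 147, 146, 146, 146, 145, 145, 144, 144, 146, 130, 109, 114, 113]
```

```bash
python3 -m crank '[{"travel":[0.002,0.0001,0],"turn":[0,0,0],"jaw":0},{"travel":[0.004,0.0002,0],"turn":[0,0,0],"jaw":0},{"travel":[0.004,0.0002,0],"turn":[0,0,0],"jaw":0}]' | grep -E 'pos|contact'; python3 ck.py w11 | tail -5
```

```text
tool_pos: [656.6, -171.9, 28.7]
contact_force: [-7.4, -0.5, 2.9]
w11 edge 9.0
 tip fallen/up px [[248.0, 174.0], [245.0, 177.0]]
  [138, 138, 139, 139, 136, 137, 139, 137, 137, 137, 137, 137, 139, 136, 139, 139, 139, 141, 140, 142, 121, 114, 111]
  [141, 142, 142, 143, 141, 142, 141, 141, 141, 142, 139, 141, 141, 140, 139, 141, 140, 140, 139, 140, 122, 114, 112]
  [143, 145, 141, 144, 142, 143, 143, 143, 142, 142, 143, 143, 143, 142, 141, 142, 143, 141, 141, 143, 112, 113, 112]
```

```bash
python3 -m crank '[{"travel":[0.002,0.0001,0],"turn":[0,0,0],"jaw":0},{"travel":[0.004,0.0002,0],"turn":[0,0,0],"jaw":0},{"travel":[0.004,0.0002,0],"turn":[0,0,0],"jaw":0}]' | grep -E 'pos|contact'; python3 ck.py w12 | tail -5
```

```text
tool_pos: [657.1, -171.8, 28.7]
contact_force: [-7.7, 0.1, 3.0]
w12 edge 9.6
 tip fallen/up px [[247.0, 174.0], [244.0, 177.0]]
  [140, 139, 138, 138, 138, 139, 138, 137, 138, 137, 138, 138, 137, 139, 138, 139, 140, 139, 140, 141, 147, 113, 112]
  [141, 143, 142, 140, 141, 142, 142, 141, 140, 140, 141, 140, 141, 140, 141, 141, 141, 140, 141, 140, 143, 112, 114]
  [143, 143, 142, 143, 143, 141, 143, 141, 141, 142, 143, 142, 142, 143, 143, 142, 141, 141, 142, 143, 134, 114, 114]
```

The catch's shade changed abruptly and its tip position jumped at w11, so it has dropped. I'll ease back onto the catch, then release and lift.

```bash
(python3 -m crank '[{"travel":[-0.003,-0.0001,0],"turn":[0,0,0],"jaw":0},{"travel":[-0.006,-0.0002,0],"turn":[0,0,0],"jaw":0},{"travel":[-0.008,-0.0003,0],"turn":[0,0,0],"jaw":0},{"travel":[-0.008,-0.0003,0],"turn":[0,0,0],"jaw":0}]'
python3 -m crank '[{"travel":[0,0,0],"turn":[0,0,0],"jaw":0.1},{"travel":[0,0,0],"turn":[0,0,0],"jaw":0.25},{"travel":[0,0,0],"turn":[0,0,0],"jaw":0.3},{"travel":[0,0,0],"turn":[0,0,0],"jaw":0.3},{"travel":[0,0,0],"turn":[0,0,0],"jaw":0.3}]' )
python3 ck.py w13 | tail -5
```

```text
t: 22.5
tool_pos: [656.5, -171.8, 28.7]
tool_rot: [0.692, 0.722, 0.0, 0.0]
contact_force: [-4.2, -0.6, -0.5]
finger_gap: 13.7
finger_force: 25.0
t: 23.12
tool_pos: [656.8, -171.8, 29.0]
tool_rot: [0.692, 0.722, 0.0, 0.0]
contact_force: [-0.5, 0.2, 0.5]
finger_gap: 27.8
finger_force: 0.0
w13 edge 8.4
 tip fallen/up px [[248.0, 174.0], [244.0, 177.0]]
  [142, 139, 140, 138, 139, 139, 139, 139, 139, 139, 139, 138, 139, 139, 139, 139, 138, 141, 141, 140, 113, 113, 113]
  [142, 143, 143, 143, 144, 142, 142, 141, 141, 142, 140, 143, 142, 141, 142, 141, 140, 140, 141, 135, 114, 114, 114]
  [145, 144, 144, 145, 144, 144, 144, 144, 144, 144, 144, 145, 144, 144, 142, 144, 144, 143, 143, 140, 114, 115, 113]
```

```bash
python3 -m crank '[{"travel":[0,0,0.1],"turn":[0,0,0],"jaw":0.3},{"travel":[0,0,0.3],"turn":[0,0,0],"jaw":0.3},{"travel":[0,0,0.6],"turn":[0,0,0],"jaw":0.3},{"travel":[0,0,0.9],"turn":[0,0,0],"jaw":0.3},{"travel":[0,0,0.9],"turn":[0,0,0],"jaw":0.3},{"travel":[0,0,0.9],"turn":[0,0,0],"jaw":0.3}]'
python3 - <<'E'
from h import *
w=capture('wrist'); save(w,'w14')
G=lambda x,y,z:np.r_[603.3+.9991*x-.0427*y,-176+.0427*x+.9991*y,z]
hs=cv2.cvtColor(w['img'],cv2.COLOR_RGB2HSV)
p=proj(w,[G(8,30,18),G(8,-10,18),G(20,56,18),G(90,56,18)]); print(p.round())
e=line(w,p[0],p[1],18,h=8,ch=2); t=line(w,p[2],p[3],18,h=5,ch=2)
print('trailing edge',(e[0]-[603.3,-176])@[.9991,.0427],e[2],'+y edge',(t[0]-[603.3,-176])@[-.0427,.9991],np.degrees(np.arctan2(t[1][1],t[1][0])),t[2])
print(readout.sense()['contact_force'])
E
```

```text
t: 23.92
tool_pos: [656.6, -171.9, 164.4]
tool_rot: [0.692, 0.722, 0.0, 0.0]
contact_force: [0.1, 0.7, -0.7]
finger_gap: 27.8
finger_force: 0.0
[[275. 165.]
 [276. 199.]
 [285. 142.]
 [348. 142.]]
trailing edge 7.970673089904831 0.17929249 +y edge 55.44749800201416 2.432184 0.06447364
[ 0.58741502 -0.41995627 -1.21605214]
```

The carrier stayed put after release: trailing edge at 8 mm, in line at 2.43°, with the robot clear. I'm handing it in.

```bash
python3 -c "
from workcell import manip
print(manip.close_job())"
```

```text
the job is handed in; nothing more can be done
None
```

The job is handed in, with no verdict returned: by my measurements the carrier is held between the dropped catch and the pressed spring stop, in line with the channel, and the robot is clear.

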